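# Show the underside of a glued wagon

## Task

The roof glue on the model boxcar has set. Lift the steel weight off its roof and set it down gently, the same way up, in the empty half of the wooden tray beside its twin; then draw the wagon straight up, level, out of the foam cradle on the free-spinning work stand, and only when it is clear turn it through about a right angle (on its side or on end, as you like) so that its wheels face me: I stand across the bench from the robot. Finish holding it there, still, at least 20 cm above the bench top, and leave everything else where it is.

Things in the scene. Friction and masses are not known exactly. Their poses are not given: they have to be found in the camera images.
- wagon: dark red model boxcar, flat grey roof, 0.14 kg, loose. Body 150 (own x, lengthways) x 36 (y) mm, plain rigid sides from z 14 to 48 mm; wheels under both ends, couplers out to x +-89. Origin: mid-length, foot of the wheels; own z up through the roof. Both ends alike. At first it stands on its wheels lengthways in the cradle, middle within 4 mm of the spin axis, origin 48 mm above the bench.
- weight: bright steel bar 75 (own x) x 25 (y) x 32 mm (z), three dark holes in each side, about 0.4 kg, loose. Origin: centre of its underside. At first it lies lengthways on the wagon's roof (underside 96 mm above the bench) within 8 mm of its middle. The wagon below is wider (36 mm): fingers closing on the weight must stay above the roof.
- turntable: free-spinning aluminium plate, 196 mm diameter, of the work stand. Origin: on the spin axis 22 mm above the bench. The cradle fixed on it: two blue saddles (rigid) at own x 39 to 79 and -79 to -39 mm, 72 mm wide (y), with a 40 mm wide notch along x; notch floor 26 mm, saddle tops 52 mm above the origin. The 78 mm between them is open at both sides, down to 18 mm above the origin.
- tray: low open wooden tray with cork floor, fixed; 136 (own x) x 170 (own y) mm outside, walls 5 mm thick and 12 mm high, floor 5 mm above the bench. Origin: centre of its underside. The twin weight lies along own x at about y = +35 mm; the empty half is at own y below 0 (middle at y = -38 mm).
- twin: second steel weight like the first (75 x 25 x 32 mm), lying loose in the tray; origin: centre of its underside. Leave alone
- screwdriver: red-handled screwdriver, 170 mm long, lying loose on the bench. Leave alone
- pot_green: small green paint pot with a white cap, 33 mm diameter, 54 mm tall, loose; origin: centre of its underside. A bystander: leave alone
- pot_yellow: small yellow paint pot with a white cap, 33 mm diameter, 54 mm tall, loose; origin: centre of its underside. A bystander: leave alone
- pot_blue: small blue paint pot with a white cap, 33 mm diameter, 54 mm tall, loose; origin: centre of its underside. A bystander: leave alone
- caliper: digital caliper, 220 mm long, lying flat on the bench, loose. Leave alone
- tumbler: blue plastic tumbler, 72 mm across the rim, 105 mm tall, loose; origin: centre of its underside. Leave alone
- front (a point): a point in the air over the far part of the bench, 780 mm straight ahead of the robot base and 300 mm above the bench (nothing to see there); its x axis is level and points straight away from the robot, to the person across the bench
Things that resemble listed ones, but are neither listed nor needed, are in the scene too. What is shaped like the weight but pink or red is not meant.

How it is judged (in metres and radians):
On the way, in this order (a step that is already met when the one before it is completed fails the run):
1. the weight lies flat in the empty half of the tray, let go and at rest (x of weight in the frame of tray between -0.045 and 0.045 m and y of weight in the frame of tray between -0.07 and 0.005 m and z of weight in the frame of tray below 0.009 m and angle between weight's own z axis and vertical below 0.12 rad and contact force between weight and the fingers below 0.1 N and linear speed of weight below 0.03 m/s), for 0.2 s.
2. the wagon, held, is drawn up clear of the saddles while still level (within 20 degrees) (z of wagon in the frame of turntable above 0.054 m and angle between wagon's own z axis and vertical below 0.35 rad and contact force between wagon and the fingers above 0.5 N), for 0.1 s.
At the end, for the whole second after the job is handed in: The wagon is held still by the fingers alone, origin over 200 mm above the bench, tipped 57 to 123 degrees, underside facing away from the robot to the person (within 55 degrees); the weight lies flat on the floor of the empty half of the tray, let go (tray x within 45 mm, y -70 to 5 mm) (all of step 1 and height (world z) of wagon above 0.2 m and contact force between wagon and the fingers above 0.5 N and contact force between wagon and turntable below 0.05 N and angle between wagon's own z axis and vertical between 1 and 2.14 rad and z of front in the frame of wagon below 0 m and angle between the z axis of wagon and the x axis of front, either way round below 0.96 rad and linear speed of wagon below 0.05 m/s and angular speed of wagon below 0.3 rad/s); the arm keeps its last pose, push and grip.
It fails at once if the twin weight is moved more than 20 mm, or another bystander more than 30 mm (distance of twin from where it was at the start of the episode above 0.02 m or distance of any of screwdriver, pot_green, pot_yellow, pot_blue, caliper, tumbler from where it was at the start of the episode above 0.03 m).
It fails at once if the weight is dropped (faster than 0.6 m/s out of the fingers) (linear speed of weight above 0.6 m/s and contact force between weight and the fingers below 0.05 N).
It fails at once if the wagon is dropped or pulled down to the bench (height (world z) of wagon below 0.035 m).
It also fails if it takes over 58 s, if anything falls off the work surface, if the arm or the gripper's body presses on something with over 40 N, if the wrist force passes 120 N, or if a joint passes its speed limit or range.

## Robot

A 6-joint arm with a two-finger parallel gripper is mounted at the origin on the work surface. World frame = base frame: x ahead of the robot, y to its left, z up, the work surface at z = 0. Lengths are in mm, angles in rad, forces in N, time in s.
With the tool pointing down it reaches from about 350 to 1000 mm from the base axis. Payload 7.1 kg.
Tool frame: the origin (TCP) lies at the very end of the fingers, on their centre line; the grasp point (between the pads) lies 19 mm behind it; z points along the fingers, y is the direction in which the jaws open and shut (so a half turn about z gives the same grasp; the last joint's range is limited). The gripper opens to 85 mm and grips with 20 to 120 N. Pads are 22 mm wide; open, the fingers measure 114 mm over their backs; the gripper's body (76 mm by 85 mm) begins 54 mm behind the grasp point. The pads swing forward as they close: fully open they stand 13 mm farther back than shut.
Start: joints at [-1.273, 0.423, 1.63, -0, 1.089, -0.019], TCP at [194.722, -593.876, 231.319] pointing down, gripper open.
Joint ranges: [-3, 3], [-0.9, 2.11], [0.09, 2.58], [-1.31, 4.45], [0.11, 2.69], [-2.54, 2.54]. Speed limits (rad/s): [2.39, 2.39, 3.01, 3.14, 3.14, 3.14].

## Interface

Orientations are given as a rotation vector (axis times angle).
In Python, from rig import telemetry, eyes, close_job gives the robot as it stands.
- The arm moves only by the tool servo_tool, never from a script. Its arguments are lists of equal length, an entry for each row: "travel": the shift along the tool's x, y, z in mm, a list of three; "angular": the turn, a rotation vector about the tool's x, y, z in rad, a list of three; "jaw": the gripper's target within -1 to 1 (shut at 1, half-way at 0, fully open at -1). In form: {"travel": [[dx, dy, dz], ...], "angular": [[wx, wy, wz], ...], "jaw": [jaw, ...]}. A call has 1 to 12 rows; each row is the pose to reach, as a shift and turn from the pose measured when the call began, along the tool's axes at that moment; what a row does not reach only later rows make up. A row lasts 1/12 s, in which the tool goes at most 41.7 mm and 7.16 degrees, less where a joint would pass 70% of its speed; a pose out of reach is approached as far as the arm can. A call with a gripper value outside its range is refused whole. The fingers move at their own pace and stop on an object; "force" is the grip in N (left out, the last holds). Time passes only in rows, so rows that repeat a pose let the fingers close. It gives the time, the measured TCP pose, the force and the opening at its end, in the units of the state.
- telemetry.state(): the state, without advancing time (a new reading comes with each control period).
- eyes.snapshot(name): name is "side" or "top"; returns a dict with "color" (480x640x3 uint8, blue, green, red), "fovy" (degrees; the focal length in pixels is half the picture's height over the tangent of half this angle, whatever the lens; pixels are square), "cx", "cy" (the principal point, pixels), "cam_to_world" (4x4, takes a point from camera to world coordinates). Camera axes: x right, y down, z forward; pixel columns grow to the right and rows downward; lengths in mm; the calibration is good to about 2 mm. A picture is of the moment at which its call begins. There is no depth.
- close_job(): hands the job in, once; it reports no verdict.
The state is a dict: "time": time; "joint_positions": joint angles; "dq": joint speeds; "joint_efforts": joint torques, N m; "tcp_pos": TCP position; "eef_rot": TCP orientation; "ft_force": force on the tool from outside, world axes, zero at the start; "wrist_torque": the same for the moment, N m; "grip_width": opening from 0.0 (shut) to 1.0 (fully open).
Only numpy, scipy, OpenCV 4.12 (cv2) and the standard library are available. Lean on these libraries where they do the work, as an engineer would, in place of code of your own. Each camera call takes 0.05 s, during which the arm holds its last target. There are 200 camera calls.

## Working session

There is one attempt and no reset: what is moved stays moved. The work goes in short steps, Python scripts to look and compute and a tool call to move; the robot and the scene stay as the last step left them, time stands still between calls to the robot, and variables do not carry over. Pictures are saved under pics/ and viewed, about 8 in all and at most 12, crops included, and the job is handed in when it is done.

Besides the shell and the picture viewer there is one more tool, called after "Request:" by a JSON object that holds its "name" and its "arguments". servo_tool: Moves the arm, as the interface text tells. Its arguments: {"type":"object","properties":{"travel":{"type":"array"},"angular":{"type":"array"},"jaw":{"type":"array"},"force":{"type":"number"}},"required":["travel","angular","jaw"]}

```bash
mkdir -p pics
cat > h.py <<'E'
import numpy as np, cv2
from rig import telemetry, eyes
def snap(n,f):
    s=eyes.snapshot(n); cv2.imwrite(f'pics/{f}.png',s['color']); np.save(f'pics/{f}.npy',{k:s[k] for k in s},allow_pickle=True); return s
def load(f): return np.load(f'pics/{f}.npy',allow_pickle=True).item()
def foc(s): return s['color'].shape[0]/2/np.tan(np.radians(s['fovy'])/2)
def ray(s,u,v):
    f=foc(s); T=np.array(s['cam_to_world']); d=T[:3,:3]@np.array([(u-s['cx'])/f,(v-s['cy'])/f,1]); return T[:3,3],d
def onz(s,u,v,z):
    o,d=ray(s,u,v); return o+d*(z-o[2])/d[2]
def proj(s,p):
    T=np.array(s['cam_to_world']); c=T[:3,:3].T@(np.array(p)-T[:3,3]); f=foc(s); return s['cx']+f*c[0]/c[2], s['cy']+f*c[1]/c[2]
E
python3 - <<'E'
from h import *
for n in('side','top'):
    s=snap(n,n+'0'); print(n,s['fovy'],s['cx'],s['cy'],np.round(s['cam_to_world'],3).tolist(),[k for k in s])
print(telemetry.state())
E
```

```text
side 55.1883666527016 319.37602093599804 237.2671998671777 [[-0.986, -0.122, 0.112, 425.03], [-0.164, 0.629, -0.76, 794.373], [0.022, -0.767, -0.641, 840.913], [0.0, 0.0, 0.0, 1.0]] ['color', 'fovy', 'cx', 'cy', 'cam_to_world']
top 53.16643734738149 319.6725092752467 243.5181634145564 [[-0.018, -0.997, 0.072, 443.169], [-1.0, 0.02, 0.023, 0.264], [-0.024, -0.072, -0.997, 1318.309], [0.0, 0.0, 0.0, 1.0]] ['color', 'fovy', 'cx', 'cy', 'cam_to_world']
{'time': 0.1, 'joint_positions': array([-1.27299305e+00,  4.23786947e-01,  1.63058258e+00, -3.82409185e-05,
        1.08857035e+00, -1.89840412e-02]), 'dq': array([ 0.00122029, -0.00170275, -0.00190351, -0.00010637, -0.00179163,
       -0.00172482]), 'joint_efforts': array([-2.71068075e-05, -5.58425081e+01, -2.82445532e+01,  4.58797160e-05,
        3.00481646e-03,  2.78804964e-05]), 'tcp_pos': array([ 194.58360184, -593.44407478,  230.6215242 ]), 'eef_rot': array([-3.10094875e+00, -4.95348078e-01,  3.46602929e-04]), 'ft_force': array([ 0.31741808, -0.32107087,  0.29061622]), 'wrist_torque': array([-0.0157136 ,  0.05162127,  0.00543587]), 'grip_width': 0.9999328585465059}
```

View pics/top0.png

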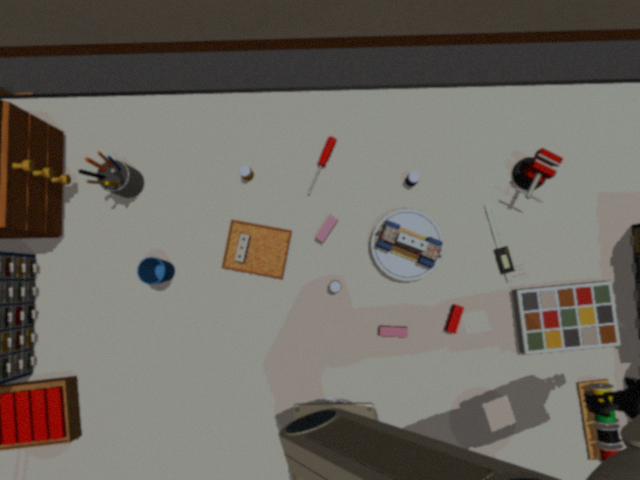

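View pics/side0.png

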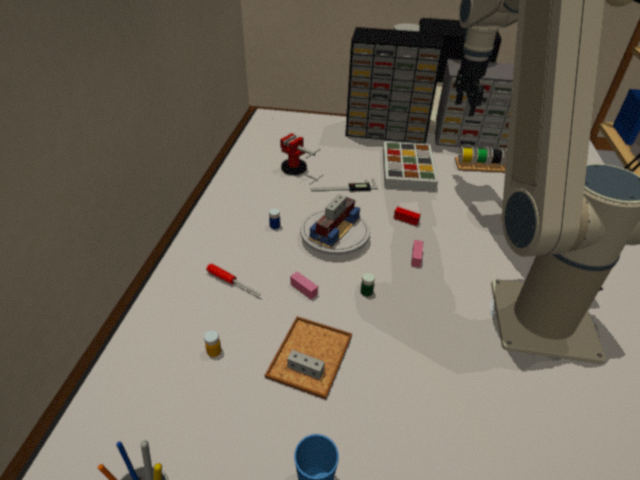

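The top view shows the turntable at about (407,245) with wagon and steel bar on it. The tray is at (257,249), with the twin in its left half at (242,248) and the right half empty. The side view agrees. Weight-like items: steel bar on the wagon (408,241), steel twin in the tray (242,248), pink bars (326,228) and (393,331), red bar (455,319). The steel bar on the roof fits the description.

Run:
```python
from h import *
s=load('top0');c=s['color']; d=load('side0')['color']
a=cv2.resize(c[200:290,362:452],None,fx=4.4,fy=4.4,interpolation=cv2.INTER_CUBIC)
b=cv2.resize(c[210:290,215:295],(396,396),interpolation=cv2.INTER_CUBIC)
e=cv2.resize(d[185:255,290:380],(396,308),interpolation=cv2.INTER_CUBIC)[:200]
e=cv2.resize(d[190:250,300:375],(250,200),interpolation=cv2.INTER_CUBIC)
o=np.zeros((600,800,3),np.uint8);o[:396,:396]=a;o[:396,400:796]=b;o[398:598,:250]=e
cv2.imwrite('pics/crop1.png',o)
# masks
hsv=cv2.cvtColor(c,cv2.COLOR_BGR2HSV)
def blobs(m,x0,y0,x1,y1,z,name,n=2):
    mm=np.zeros_like(m);mm[y0:y1,x0:x1]=m[y0:y1,x0:x1]
    mm=mm.astype(np.uint8)*255
    cs,_=cv2.findContours(mm,cv2.RETR_EXTERNAL,cv2.CHAIN_APPROX_NONE)
    for k in sorted(cs,key=cv2.contourArea)[::-1][:n]:
        r=cv2.minAreaRect(k); bx=cv2.boxPoints(r); w=np.array([onz(s,*p,z)[:2] for p in bx]); 
        e1=w[1]-w[0];e2=w[2]-w[1]; L=e1 if np.linalg.norm(e1)>np.linalg.norm(e2) else e2
        print(name,np.round(r[0],1),'area',cv2.contourArea(k),'ctr',np.round(w.mean(0),1),np.round([np.linalg.norm(e1),np.linalg.norm(e2)],1),'long deg',np.round(np.degrees(np.arctan2(L[1],L[0]))%180,1))
H,S,V=[hsv[...,i].astype(int) for i in range(3)]
blobs((H>5)&(H<25)&(S>110)&(V>60),215,210,300,290,8,'tray',2)
blobs((S<60)&(V>110),225,225,260,272,37,'twin')
blobs((S<45)&(V>150),384,222,430,262,128,'weight')
blobs((H>100)&(H<130)&(S>70),362,200,452,290,74,'saddles',4)
```

```text
tray [256.4 249. ] area 2832.0 ctr [526.5 204.5] [134.1 168.5] long deg 78.2
twin [241.3 247.4] area 200.5 ctr [529.6 240.5] [73.6 23. ] long deg 165.6
twin [227.  235.5] area 36.0 ctr [562.6 279. ] [10.9 56.8] long deg 179.8
weight [413.  228.5] area 233.5 ctr [ 562.2 -204.9] [79.2 32.4] long deg 88.8
weight [396.5 257.5] area 101.5 ctr [ 491. -162.] [61.7 17.3] long deg 88.9
saddles [426.2 261.5] area 77.5 ctr [ 481.4 -245.5] [17.7 38.9] long deg 64.7
saddles [383.8 244.7] area 72.5 ctr [ 527.  -137.5] [17.1 36. ] long deg 68.1
saddles [434.2 241.1] area 44.5 ctr [ 533.8 -267.7] [10.7 38.1] long deg 66.8
saddles [391.8 224.2] area 38.0 ctr [ 579.8 -159.6] [ 9.9 35.2] long deg 70.2
```

View pics/crop1.png

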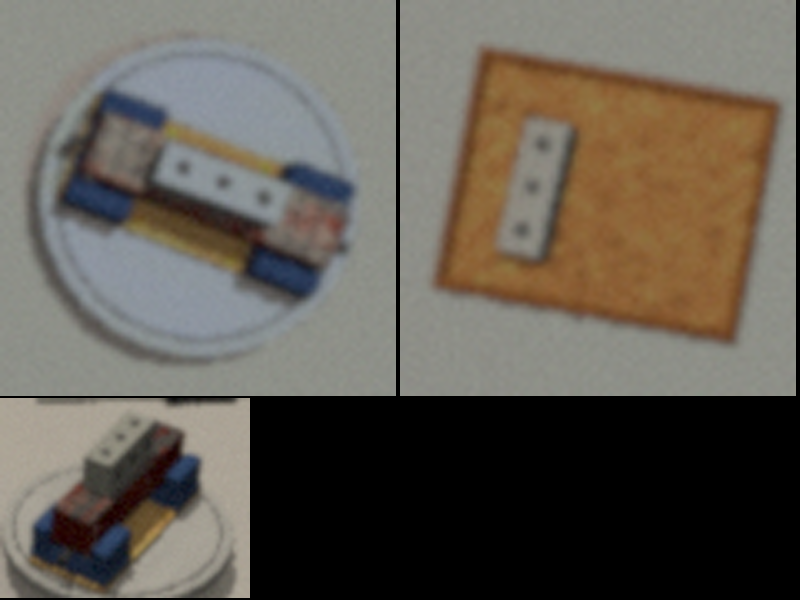

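The crop confirms it: steel bar on the grey roof with three holes, centred near (412.6,241.3) in the top view, and the tray's right half is empty. Next I cross-check the bar's centre in both views and work out the approach.

```bash
cat >> h.py <<'E'
from scipy.spatial.transform import Rotation as Ro
def plan(p,yaw,tilt=0.0):
    """tool y at azimuth yaw deg (tool down), then pitched by tilt deg toward tool +y; prints shift, rotvec in tool axes"""
    st=telemetry.state(); R=Ro.from_rotvec(st['eef_rot']); a=np.radians(yaw)
    y=np.array([np.cos(a),np.sin(a),0]); z=np.array([0,0,-1.]); M=np.c_[np.cross(y,z),y,z]
    G=Ro.from_matrix(M)*Ro.from_rotvec([-np.radians(tilt),0,0])
    print('t',round(st['time'],2),'tcp',np.round(st['tcp_pos'],1),'q',np.round(st['joint_positions'],2),'w',round(st['grip_width'],3))
    print('travel',np.round(R.inv().apply(np.array(p)-st['tcp_pos']),1),'ang',np.round((R.inv()*G).as_rotvec(),3))
E
python3 - <<'E'
from h import *
t=load('top0');s=load('side0')
k=lambda x,y:(362+(x+.5)/4.4-.5,200+(y+.5)/4.4-.5)
P=[onz(t,*k(*q),128) for q in [(183,168),(223,182),(264,198),(157,137),(292,188),(278,225),(148,180)]]
print(np.round(P,1))
d=P[2]-P[0];print(np.degrees(np.arctan2(d[1],d[0])))
Q=[onz(s,300+(x+.5)/3.333-.5,190+(y+.5)/3.333-.5,128) for x,y in[(108,54),(120.5,40),(135,26)]];print(np.round(Q,1))
c=(P[0]+P[1]+P[2])/3
plan([c[0],c[1],160],-22.9)
E
```

```text
[[ 539.5 -180.   128. ]
 [ 531.2 -202.2  128. ]
 [ 521.7 -224.9  128. ]
 [ 557.4 -165.9  128. ]
 [ 527.  -240.7  128. ]
 [ 506.4 -232.2  128. ]
 [ 533.2 -160.1  128. ]]
-111.67229757758813
[[ 537.8 -185.   128. ]
 [ 530.7 -205.8  128. ]
 [ 521.8 -227.5  128. ]]
t 0.1 tcp [ 194.6 -593.4  230.6] q [-1.27  0.42  1.63 -0.    1.09 -0.02] w 1.0
travel [ 441.3 -266.8   71. ] ang [-0.001 -0.001 -0.854]
```

Request:
{"name": "servo_tool", "arguments": {"travel": [[441,-266,45],[441,-266,45],[441,-266,45],[441,-266,45],[441,-266,45],[441,-266,45],[441,-266,45],[441,-266,45],[441,-266,45],[441,-266,45],[441,-266,45],[441,-266,45]], "angular": [[0,0,-0.86],[0,0,-0.86],[0,0,-0.86],[0,0,-0.86],[0,0,-0.86],[0,0,-0.86],[0,0,-0.86],[0,0,-0.86],[0,0,-0.86],[0,0,-0.86],[0,0,-0.86],[0,0,-0.86]], "jaw": [-1,-1,-1,-1,-1,-1,-1,-1,-1,-1,-1,-1]}}

```text
time: 1.1
tcp_pos: [520.3, -214.3, 187.2]
eef_rot: [-2.612, -1.743, -0.0]
ft_force: [0.7, -1.1, 0.4]
grip_width: 1.001
```

```bash
python3 -c "
from h import *
plan([531,-203.5,150],-22.5)"
```

```text
t 1.1 tcp [ 520.3 -214.3  187.2] q [-0.41  0.39  1.8   0.    0.95 -0.02] w 1.001
travel [14.   5.7 37.2] ang [-0.001 -0.001 -0.001]
```

Request:
{"name": "servo_tool", "arguments": {"travel": [[14,5.7,30],[14,5.7,57],[14,5.7,57],[14,5.7,57]], "angular": [[0,0,0],[0,0,0],[0,0,0],[0,0,0]], "jaw": [-1,-1,-1,-1]}}

```text
time: 1.43
tcp_pos: [529.6, -202.8, 128.9]
eef_rot: [-2.608, -1.742, 0.004]
ft_force: [0.3, 0.2, 0.6]
grip_width: 1.001
```

```bash
python3 -c "
from h import *
s=snap('side','s1');t=snap('top','t1')
a=cv2.resize(s['color'][140:260,270:400],(650,600),interpolation=cv2.INTER_CUBIC)
cv2.imwrite('pics/c2.png',a)
plan([531,-203.5,101],-22.5)"
```

```text
t 1.53 tcp [ 531.1 -204.3  131.2] q [-0.39  0.48  1.82  0.    0.84  0.01] w 1.0
travel [ 0.6 -0.4 30.2] ang [-0.    -0.001 -0.002]
```

View pics/c2.png

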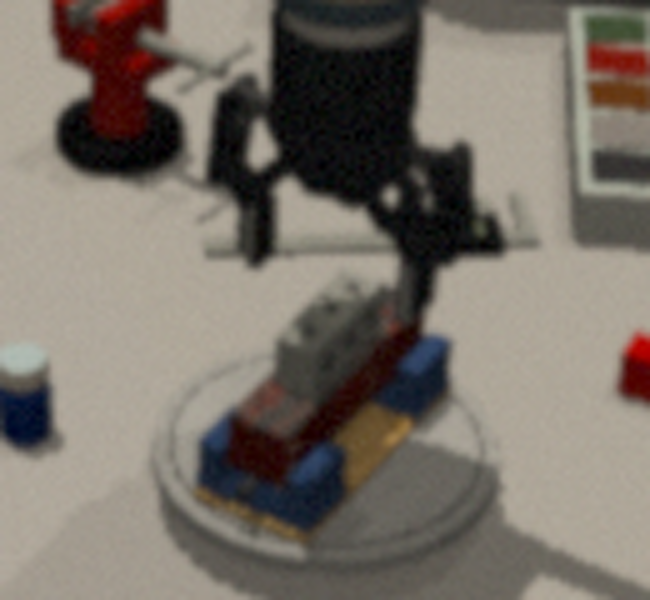

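The crop shows both fingers straddling the bar symmetrically, tips at (255,262) and (418,315), with the bar between them. I'll descend and grip.

Request:
{"name": "servo_tool", "arguments": {"travel": [[0.6,-0.4,15],[0.6,-0.4,30],[0.6,-0.4,30],[0.6,-0.4,30],[0.6,-0.4,30],[0.6,-0.4,30],[0.6,-0.4,30],[0.6,-0.4,30],[0.6,-0.4,30],[0.6,-0.4,30]], "angular": [[0,0,0],[0,0,0],[0,0,0],[0,0,0],[0,0,0],[0,0,0],[0,0,0],[0,0,0],[0,0,0],[0,0,0]], "jaw": [-1,-1,-1,0,1,1,1,1,1,1], "force": 40}}

```text
time: 2.37
tcp_pos: [531.7, -203.8, 102.1]
eef_rot: [2.613, 1.742, 0.002]
ft_force: [-0.2, 0.2, 5.6]
grip_width: 0.288
```

```bash
python3 -c "
from h import *
plan([531,-203.5,101],-22.5)"
```

```text
t 2.37 tcp [ 531.7 -203.8  102.1] q [-0.39  0.52  1.83  0.    0.78  0.01] w 0.288
travel [ 0.  -0.8  1.1] ang [ 0.001 -0.001 -0.002]
```

Request:
{"name": "servo_tool", "arguments": {"travel": [[0,0,-3],[0,0,-8],[0,0,-15],[0,0,-30],[0,0,-50],[0,0,-80],[0,0,-80],[0,0,-80]], "angular": [[0,0,0],[0,0,0],[0,0,0],[0,0,0],[0,0,0],[0,0,0],[0,0,0],[0,0,0]], "jaw": [1,1,1,1,1,1,1,1]}}

```text
time: 3.03
tcp_pos: [532.5, -204.2, 183.6]
eef_rot: [2.611, 1.741, 0.005]
ft_force: [0.0, 0.1, -5.6]
grip_width: 0.288
```

```bash
python3 -c "
from h import *
t=np.array([526.5,204.5]);a=np.radians(78.2);y=np.array([np.cos(a),np.sin(a)])
p=t-35*y;print(p)
plan([p[0],p[1],120],77)
plan([p[0],p[1],120],77-180)
snap('side','s2');t=snap('top','t2')['color']
cv2.imwrite('pics/t2c.png',cv2.resize(t[180:310,340:470],(520,520)))"
```

```text
[519.34263819 170.23964139]
t 3.03 tcp [ 532.5 -204.2  183.6] q [-0.39  0.4   1.79  0.    0.94  0.01] w 0.288
travel [ 340.5 -156.4   63.2] ang [ 0.004  0.003 -1.739]
t 3.03 tcp [ 532.5 -204.2  183.6] q [-0.39  0.4   1.79  0.    0.94  0.01] w 0.288
travel [ 340.5 -156.4   63.2] ang [ 0.003 -0.004  1.403]
```

View pics/s2.png

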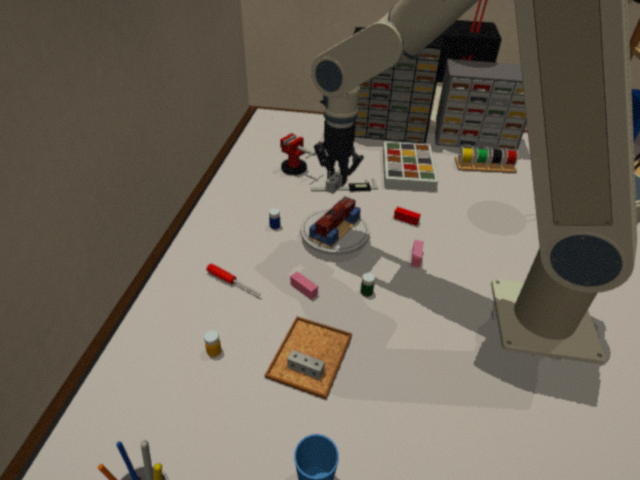

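The side view shows the bar hanging level from the gripper at (335,182), with the wagon undisturbed in its cradle.

Request:
{"name": "servo_tool", "arguments": {"travel": [[15,-7,0],[45,-20,0],[80,-37,0],[110,-50,0],[140,-64,0],[175,-80,0],[210,-96,0],[240,-110,0],[270,-124,0],[300,-137,0],[325,-149,0],[340.5,-156.4,0]], "angular": [[0,0,-0.1],[0,0,-0.22],[0,0,-0.34],[0,0,-0.46],[0,0,-0.58],[0,0,-0.7],[0,0,-0.82],[0,0,-0.94],[0,0,-1.06],[0,0,-1.18],[0,0,-1.3],[0,0,-1.42]], "jaw": [1,1,1,1,1,1,1,1,1,1,1,1]}}

```text
time: 4.13
tcp_pos: [515.7, 173.4, 179.7]
eef_rot: [-0.834, -3.026, 0.0]
ft_force: [0.9, -0.3, -4.8]
grip_width: 0.287
```

```bash
python3 -c "
from h import *
plan([519.3,170.2,50],77)"
```

```text
t 4.13 tcp [515.7 173.4 179.7] q [ 0.3   0.37  1.85  0.    0.92 -0.73] w 0.287
travel [ -5.1  -0.8 129.7] ang [-0.001 -0.003 -0.311]
```

Request:
{"name": "servo_tool", "arguments": {"travel": [[-2,0,8],[-5,-0.8,25],[-5,-0.8,48],[-5,-0.8,72],[-5,-0.8,95],[-5,-0.8,115],[-5,-0.8,128],[-5,-0.8,135],[-5,-0.8,135],[-5,-0.8,135]], "angular": [[0,0,-0.1],[0,0,-0.21],[0,0,-0.311],[0,0,-0.311],[0,0,-0.311],[0,0,-0.311],[0,0,-0.311],[0,0,-0.311],[0,0,-0.311],[0,0,-0.311]], "jaw": [1,1,1,1,1,1,1,1,1,1]}}

```text
time: 4.97
tcp_pos: [518.6, 170.1, 44.0]
eef_rot: [-0.355, -3.117, 0.001]
ft_force: [0.3, -0.2, -4.8]
grip_width: 0.282
```

```bash
python3 -c "
from h import *
plan([519.3,170.2,11],77)
s=snap('side','s3');
cv2.imwrite('pics/c3.png',cv2.resize(s['color'][270:410,240:400],(640,560),interpolation=cv2.INTER_CUBIC))"
```

```text
t 4.97 tcp [518.6 170.1  44. ] q [ 0.29  0.6   1.9   0.    0.65 -1.05] w 0.282
travel [-0.8  0.3 33. ] ang [-0.001 -0.005  0.   ]
```

View pics/c3.png

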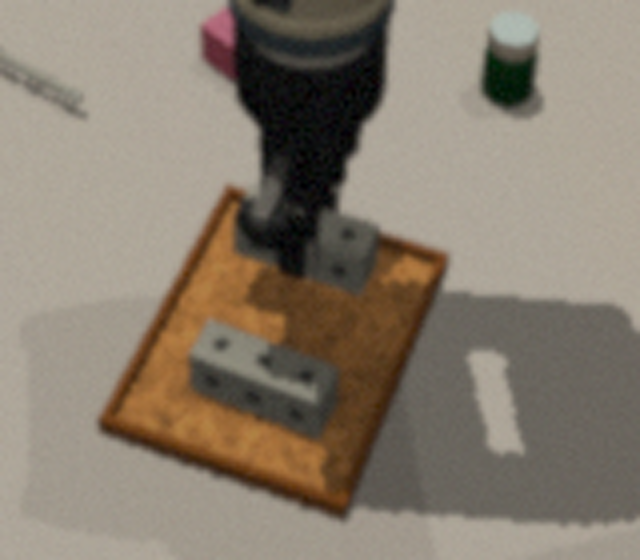

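The crop shows the bar level over the empty half, from about (237,240) to (378,260), with the twin clear of it. I'll lower slowly.

Request:
{"name": "servo_tool", "arguments": {"travel": [[-0.8,0.3,8],[-0.8,0.3,17],[-0.8,0.3,24],[-0.8,0.3,28],[-0.8,0.3,30],[-0.8,0.3,31],[-0.8,0.3,31],[-0.8,0.3,31]], "angular": [[0,0,0],[0,0,0],[0,0,0],[0,0,0],[0,0,0],[0,0,0],[0,0,0],[0,0,0]], "jaw": [1,1,1,1,1,1,1,1]}}

```text
time: 5.68
tcp_pos: [520.2, 170.4, 13.9]
eef_rot: [-0.355, -3.118, -0.001]
ft_force: [-0.5, -0.1, -4.9]
grip_width: 0.281
```

Request:
{"name": "servo_tool", "arguments": {"travel": [[0,0,1],[0,0,2],[0,0,3],[0,0,3],[0,0,3]], "angular": [[0,0,0],[0,0,0],[0,0,0],[0,0,0],[0,0,0]], "jaw": [1,1,1,1,1]}}

```text
time: 6.1
tcp_pos: [520.4, 170.5, 11.6]
eef_rot: [-0.355, -3.119, -0.001]
ft_force: [-2.5, -0.9, 5.2]
grip_width: 0.283
```

Request:
{"name": "servo_tool", "arguments": {"travel": [[0,0,0],[0,0,0],[0,0,0],[0,0,0],[0,0,0]], "angular": [[0,0,0],[0,0,0],[0,0,0],[0,0,0],[0,0,0]], "jaw": [0.35,0.2,0.1,0.05,0.05]}}

```text
time: 6.52
tcp_pos: [520.5, 170.5, 11.6]
eef_rot: [-0.355, -3.119, -0.001]
ft_force: [0.7, 1.1, -0.3]
grip_width: 0.474
```

Request:
{"name": "servo_tool", "arguments": {"travel": [[0,0,-3],[0,0,-10],[0,0,-20],[0,0,-35],[0,0,-60],[0,0,-90],[0,0,-130],[0,0,-170],[0,0,-190],[0,0,-190]], "angular": [[0,0,0],[0,0,0],[0,0,0],[0,0,0],[0,0,0],[0,0,0],[0,0,0],[0,0,0],[0,0,0],[0,0,0]], "jaw": [0.05,0.05,0.05,0.05,0.05,0,-0.5,-1,-1,-1]}}

```text
time: 7.35
tcp_pos: [524.0, 171.3, 208.1]
eef_rot: [0.355, 3.114, 0.008]
ft_force: [0.3, 0.5, 0.5]
grip_width: 0.997
```

```bash
python3 -c "
from h import *
s=snap('side','s4');t=snap('top','t4')
a=cv2.resize(s['color'][180:410,250:400],(390,598),interpolation=cv2.INTER_CUBIC)
b=cv2.resize(t['color'][200:290,362:452],(400,400),interpolation=cv2.INTER_CUBIC)
o=np.zeros((600,800,3),np.uint8);o[:598,:390]=a;o[:400,400:]=b
cv2.imwrite('pics/c4.png',o)
plan([531,-203.5,200],-22.5)"
```

```text
t 7.45 tcp [521.3 170.5 203.3] q [ 0.29  0.35  1.82  0.    0.97 -1.05] w 0.998
travel [ -93.5 -362.2    2.6] ang [ 0.002 -0.002  1.737]
```

View pics/c4.png

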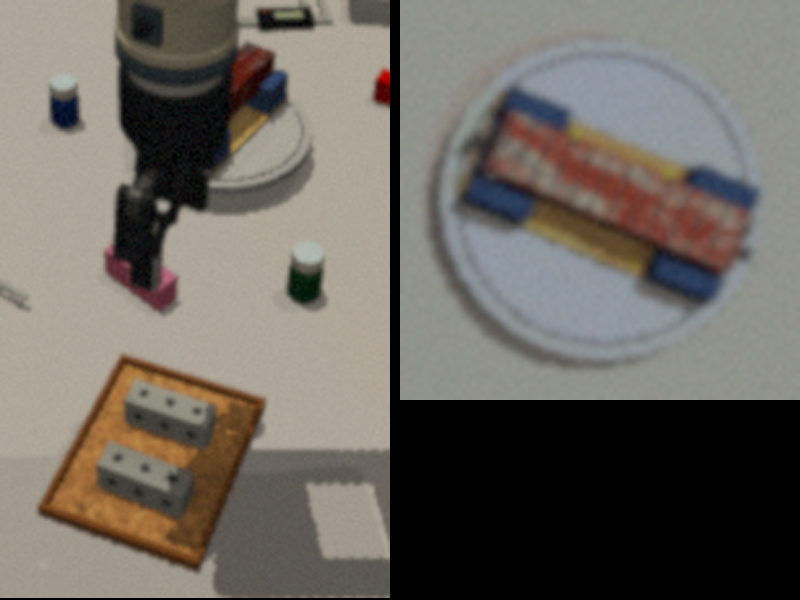

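The bar lies flat beside its twin in the tray. The wagon is bare in the cradle, roof centred at about (620,188) in the right crop. Now the wagon's centre and direction.

```bash
python3 -c "
from h import *
t=load('top0')
k=lambda x,y:(362+(x-400+.5)/4.444-.5,200+(y+.5)/4.444-.5)
for n,z,L in(('roof',96,[(515,112),(757,190),(722,272),(487,178)]),('sad',74,[(538,107),(722,187),(685,280),(502,200)])):
    P=np.array([onz(t,*k(*q),z) for q in L]);d=P[1]-P[0];e=P[2]-P[3]
    print(n,np.round(P.mean(0),1),[np.degrees(np.arctan2(v[1],v[0])) for v in(-d,-e)])
s4=load('top0')
T=load('t4');hsv=cv2.cvtColor(T['color'],cv2.COLOR_BGR2HSV);H,S,V=[hsv[...,i].astype(int) for i in range(3)]
m=(((H<12)|(H>165))&(S>60)&(V>70)).astype(np.uint8)*255
mm=np.zeros_like(m);mm[205:285,368:448]=m[205:285,368:448];mm=cv2.morphologyEx(mm,cv2.MORPH_CLOSE,np.ones((5,5)));
cs=max(cv2.findContours(mm,0,1)[0],key=cv2.contourArea);r=cv2.minAreaRect(cs);print(r);b=cv2.boxPoints(r);W=np.array([onz(T,*p,93) for p in b]);print(np.round(W,1),W.mean(0))
"
```

```text
roof [ 531.3 -204.5   96. ] [np.float64(70.77529653229351), np.float64(66.88961246658235)]
sad [ 529.8 -203.3   74. ] [np.float64(65.05846753208532), np.float64(65.0805500828411)]
((410.80706787109375, 242.79177856445312), (60.333194732666016, 15.880767822265625), 22.166345596313477)
[[ 541.1 -125.8   93. ]
 [ 578.6 -142.1   93. ]
 [ 517.4 -282.3   93. ]
 [ 480.3 -265.8   93. ]] [ 529.32689193 -204.01388777   93.        ]
```

Request:
{"name": "servo_tool", "arguments": {"travel": [[-10,-40,0],[-20,-78,0],[-31,-120,0],[-41,-160,0],[-52,-200,0],[-62,-240,0],[-72,-280,0],[-82,-320,0],[-90,-350,0],[-93,-362,0],[-93,-362,0],[-93,-362,0]], "angular": [[0,0,0.12],[0,0,0.24],[0,0,0.36],[0,0,0.48],[0,0,0.6],[0,0,0.72],[0,0,0.84],[0,0,0.96],[0,0,1.08],[0,0,1.2],[0,0,1.32],[0,0,1.44]], "jaw": [-1,-1,-1,-1,-1,-1,-1,-1,-1,-1,-1,-1]}}

```text
time: 8.45
tcp_pos: [529.1, -204.1, 200.7]
eef_rot: [-2.331, -2.1, -0.0]
ft_force: [-0.2, 0.2, -0.3]
grip_width: 0.994
```

```bash
python3 -c "
from h import *
plan([530.3,-204,62],-23.2)"
```

```text
t 8.45 tcp [ 529.1 -204.1  200.7] q [-0.39  0.38  1.78  0.    0.99 -0.29] w 0.994
travel [ -0.2   1.6 138.7] ang [-0.003 -0.002  0.3  ]
```

Request:
{"name": "servo_tool", "arguments": {"travel": [[0,1.6,20],[0,1.6,45],[0,1.6,70],[0,1.6,80],[0,1.6,80],[0,1.6,80]], "angular": [[0,0,0.12],[0,0,0.24],[0,0,0.3],[0,0,0.3],[0,0,0.3],[0,0,0.3]], "jaw": [-1,-1,-1,-1,-1,-1]}}

```text
time: 8.95
tcp_pos: [529.9, -203.8, 120.0]
eef_rot: [-2.615, -1.729, 0.003]
ft_force: [-0.2, -0.6, 0.3]
grip_width: 1.003
```

```bash
python3 -c "
from h import *
plan([530.3,-204,62],-23.2)
s=snap('side','s5')
cv2.imwrite('pics/c5.png',cv2.resize(s['color'][140:260,270:400],(650,600),interpolation=cv2.INTER_CUBIC))"
```

```text
t 8.95 tcp [ 529.9 -203.8  120. ] q [-0.39  0.49  1.83  0.    0.83  0.01] w 1.003
travel [-0.2  0.8 58. ] ang [-0.006 -0.002  0.003]
```

View pics/c5.png

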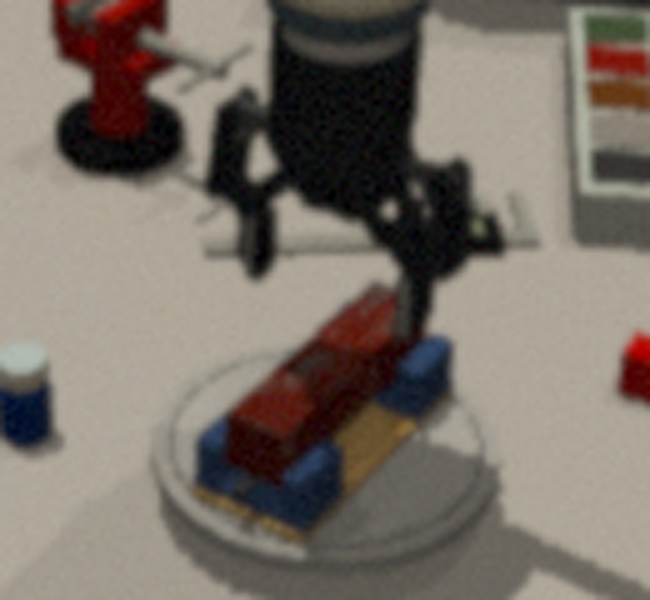

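The crop shows the open fingers straddling the wagon, tips at (258,270) and (412,335), over the gap between the saddles. I'll descend and close.

Request:
{"name": "servo_tool", "arguments": {"travel": [[0,0.8,15],[0,0.8,35],[0,0.8,50],[0,0.8,58],[0,0.8,58],[0,0.8,58],[0,0.8,58],[0,0.8,58],[0,0.8,58],[0,0.8,58],[0,0.8,58],[0,0.8,58]], "angular": [[0,0,0],[0,0,0],[0,0,0],[0,0,0],[0,0,0],[0,0,0],[0,0,0],[0,0,0],[0,0,0],[0,0,0],[0,0,0],[0,0,0]], "jaw": [-1,-1,-1,-1,-1,-0.4,-0.1,0.1,0.3,1,1,1], "force": 30}}

```text
time: 10.0
tcp_pos: [531.9, -204.4, 64.1]
eef_rot: [-2.618, -1.731, -0.001]
ft_force: [-1.3, 1.0, 6.6]
grip_width: 0.421
```

Request:
{"name": "servo_tool", "arguments": {"travel": [[0,0,-2],[0,0,-5],[0,0,-9],[0,0,-14],[0,0,-20],[0,0,-28],[0,0,-38],[0,0,-50],[0,0,-62],[0,0,-72],[0,0,-80],[0,0,-80]], "angular": [[0,0,0],[0,0,0],[0,0,0],[0,0,0],[0,0,0],[0,0,0],[0,0,0],[0,0,0],[0,0,0],[0,0,0],[0,0,0],[0,0,0]], "jaw": [1,1,1,1,1,1,1,1,1,1,1,1]}}

```text
time: 11.0
tcp_pos: [533.2, -205.2, 146.4]
eef_rot: [2.621, 1.732, 0.004]
ft_force: [-0.4, -0.7, -2.4]
grip_width: 0.419
```

```bash
python3 -c "
from h import *
plan([590,-225,380],-23.2)
plan([590,-225,380],-23.2,80)
s=snap('side','s6')
cv2.imwrite('pics/c6.png',cv2.resize(s['color'][110:260,270:400],(520,600),interpolation=cv2.INTER_CUBIC))"
```

```text
t 11.0 tcp [ 533.2 -205.2  146.4] q [-0.39  0.46  1.81  0.    0.87  0.01] w 0.419
travel [   4.5   60.4 -233.5] ang [ 0.001 -0.002  0.002]
t 11.0 tcp [ 533.2 -205.2  146.4] q [-0.39  0.46  1.81  0.    0.87  0.01] w 0.419
travel [   4.5   60.4 -233.5] ang [-1.395e+00 -3.000e-03  1.000e-03]
```

View pics/c6.png

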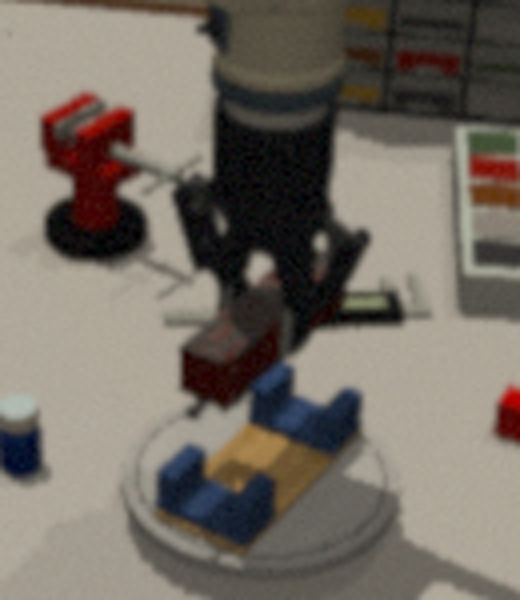

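The crop shows the wagon gripped mid-length and level, clear above the empty saddles. Next I raise it with a first small tilt.

Request:
{"name": "servo_tool", "arguments": {"travel": [[0,3,-10],[0,10,-30],[0,20,-55],[0,30,-80],[0,42,-105],[0,55,-130],[0,68,-155],[0,82,-180],[0,95,-205],[0,110,-230],[0,120,-240],[0,120,-240]], "angular": [[0,0,0],[0,0,0],[0,0,0],[0,0,0],[-0.05,0,0],[-0.1,0,0],[-0.17,0,0],[-0.24,0,0],[-0.31,0,0],[-0.37,0,0],[-0.4,0,0],[-0.4,0,0]], "jaw": [1,1,1,1,1,1,1,1,1,1,1,1], "force": 40}}

```text
time: 12.05
tcp_pos: [644.5, -253.1, 388.4]
eef_rot: [2.325, 1.536, 0.319]
ft_force: [-0.2, 0.1, -1.3]
grip_width: 0.416
```

```bash
cat > k.py <<'E'
from h import *
from scipy.optimize import least_squares
st=telemetry.state();q=st['joint_positions'];p=st['tcp_pos']
D=[(.4238,1.6306,1.0886,624.5,230.6),(.39,1.80,.95,562.7,187.2),(.52,1.83,.78,569.5,102.1),(.6,1.9,.65,545.8,44),(.46,1.81,.87,571.3,146.4),(q[1],q[2],q[4],np.hypot(*p[:2]),p[2])]
def fk(x,a,b,c): return np.array([x[0]*np.sin(a)+x[1]*np.sin(a+b)+x[2]*np.sin(a+b+c),x[3]+x[0]*np.cos(a)+x[1]*np.cos(a+b)+x[2]*np.cos(a+b+c)])
f=least_squares(lambda x:np.concatenate([fk(x,*d[:3])-d[3:] for d in D]),[500,450,300,300])
print('fit',np.round(f.x),'res',np.round(f.fun,0))
for tilt in(60,70,75,80,85,90):
    for z in(350,400,450,500,550,600):
        for r in(650,700,750,800,850,900):
            s=np.pi-np.radians(tilt);g=least_squares(lambda y:fk(f.x,y[0],y[1],s-y[0]-y[1])-[r,z],[.2,1.4])
            a,b=g.x;c=s-a-b
            if np.abs(g.fun).max()<1 and c>.25 and -.8<a<2 and .2<b<2.5: print(tilt,z,r,np.round([a,b,c],2))
E
python3 -c "
from h import *
plan([590,-225,380],-23.2)"; python3 k.py > k.txt; head -1 k.txt; grep -c . k.txt; grep -E '^(75|80) ' k.txt | head -30
```

```text
t 12.05 tcp [ 644.5 -253.1  388.4] q [-0.39  0.22  1.6  -0.    0.91  0.01] w 0.416
travel [  4.5 -59.5 -16.4] ang [ 0.406 -0.002  0.002]
fit [463. 478. 320. 356.] res [-11.   6.   3.  -0.   5.   0.  -1.  -9.   1.  -3.  -1.   6.]
13
```

```bash
cat k.txt|tail -12; sed -i 's/(650,700,750,800,850,900)/(700,800,900,950,1000,1050,1100)/; s/(350,400,450,500,550,600)/(450,550,650,750,850)/; s/(60,70,75,80,85,90)/(70,80,90)/; s/print(tilt/print("A",tilt/' k.py; python3 k.py|grep -E '^A'|head -60
```

```text
60 550 650 [-0.21  1.99  0.31]
60 550 700 [-0.09  1.89  0.3 ]
60 550 750 [0.02 1.79 0.29]
60 550 800 [0.12 1.67 0.3 ]
60 550 850 [0.23 1.55 0.32]
60 550 900 [0.33 1.41 0.35]
60 600 650 [-0.22  1.9   0.42]
60 600 700 [-0.11  1.8   0.4 ]
60 600 750 [-0.   1.7  0.4]
60 600 800 [0.1  1.59 0.4 ]
60 600 850 [0.21 1.46 0.42]
60 600 900 [0.32 1.33 0.45]
A 70 550 1100 [0.77 0.86 0.29]
A 70 650 900 [0.27 1.39 0.26]
A 70 650 950 [0.38 1.25 0.29]
A 70 650 1000 [0.5  1.08 0.34]
A 70 650 1050 [0.63 0.88 0.41]
A 70 650 1100 [0.78 0.63 0.51]
A 70 750 700 [-0.17  1.64  0.45]
A 70 750 800 [0.05 1.44 0.43]
A 70 750 900 [0.27 1.18 0.47]
A 70 750 950 [0.39 1.02 0.51]
A 70 750 1000 [0.52 0.83 0.56]
A 70 750 1050 [0.69 0.58 0.66]
A 70 850 700 [-0.12  1.39  0.65]
A 70 850 800 [0.09 1.18 0.65]
A 70 850 900 [0.33 0.89 0.7 ]
A 70 850 950 [0.47 0.69 0.76]
A 70 850 1000 [0.66 0.39 0.87]
A 80 750 1050 [0.6  0.83 0.31]
A 80 750 1100 [0.76 0.56 0.42]
A 80 850 700 [-0.18  1.56  0.37]
A 80 850 800 [0.03 1.36 0.36]
A 80 850 900 [0.26 1.1  0.39]
A 80 850 950 [0.38 0.94 0.43]
A 80 850 1000 [0.52 0.74 0.49]
A 80 850 1050 [0.7  0.45 0.59]
A 90 850 1100 [0.81 0.4  0.37]
```

```bash
cat > w.py <<'E'
from h import *
import sys
x=[463,478,320,356]
def fk(a,b,c): return np.array([x[0]*np.sin(a)+x[1]*np.sin(a+b)+x[2]*np.sin(a+b+c),x[3]+x[0]*np.cos(a)+x[1]*np.cos(a+b)+x[2]*np.cos(a+b+c)])
st=telemetry.state();q=st['joint_positions'];R=Ro.from_rotvec(st['eef_rot']);v0=np.array([q[0],q[1],q[2],q[4]]);p0=st['tcp_pos']
off=np.array([np.hypot(*p0[:2]),p0[2]])-fk(*v0[1:]);q6=q[5]
v1=np.array([0,-.17,1.64,.45]);n=int(sys.argv[1])
for i in np.arange(1,n+1)[::2]+1:
    v=v0+(v1-v0)*i/n; r,z=fk(*v[1:])+off*(1-i/n)
    p=np.array([r*np.cos(v[0]),r*np.sin(v[0]),z]); yaw=v[0]-q6; t=np.pi-v[1:].sum()
    y=np.array([np.cos(yaw),np.sin(yaw),0]);zz=np.array([0,0,-1.])
    G=Ro.from_matrix(np.c_[np.cross(y,zz),y,zz])*Ro.from_rotvec([-t,0,0])
    print(i,np.round(R.inv().apply(p-p0)).tolist(),np.round((R.inv()*G).as_rotvec(),2).tolist(),np.round(p))
E
python3 w.py 24
```

```text
2 [12.0, 17.0, -21.0] [-0.07, 0.01, -0.03] [ 656. -245.  415.]
4 [35.0, 33.0, -44.0] [-0.14, 0.03, -0.06] [ 670. -226.  442.]
6 [59.0, 48.0, -69.0] [-0.2, 0.04, -0.08] [ 683. -206.  471.]
8 [83.0, 60.0, -95.0] [-0.27, 0.06, -0.11] [ 693. -184.  500.]
10 [106.0, 71.0, -123.0] [-0.34, 0.09, -0.14] [ 702. -163.  529.]
12 [129.0, 81.0, -152.0] [-0.41, 0.11, -0.16] [ 708. -140.  560.]
14 [152.0, 88.0, -182.0] [-0.47, 0.13, -0.18] [ 712. -117.  591.]
16 [175.0, 94.0, -214.0] [-0.54, 0.16, -0.2] [714. -93. 622.]
18 [196.0, 97.0, -247.0] [-0.61, 0.19, -0.22] [714. -70. 654.]
20 [217.0, 99.0, -281.0] [-0.67, 0.22, -0.24] [711. -46. 686.]
22 [236.0, 99.0, -316.0] [-0.74, 0.25, -0.26] [706. -23. 719.]
24 [255.0, 97.0, -352.0] [-0.8, 0.29, -0.28] [698.   0. 751.]
```

Request:
{"name": "servo_tool", "arguments": {"travel": [[5,8,-10],[12,17,-21],[23,25,-32],[35,33,-44],[47,41,-56],[59,48,-69],[71,54,-82],[83,60,-95],[95,66,-109],[106,71,-123],[118,76,-137],[129,81,-152]], "angular": [[-0.03,0,-0.02],[-0.07,0.01,-0.03],[-0.1,0.02,-0.04],[-0.14,0.03,-0.06],[-0.17,0.03,-0.07],[-0.2,0.04,-0.08],[-0.24,0.05,-0.1],[-0.27,0.06,-0.11],[-0.31,0.08,-0.13],[-0.34,0.09,-0.14],[-0.37,0.1,-0.15],[-0.41,0.11,-0.16]], "jaw": [1,1,1,1,1,1,1,1,1,1,1,1]}}

```text
time: 13.05
tcp_pos: [708.6, -139.2, 561.9]
eef_rot: [1.883, 1.525, 0.663]
ft_force: [-0.4, 0.9, -1.2]
grip_width: 0.415
```

```bash
python3 w.py 12; python3 -c "
from h import *
plan([700,0,750],0,72)"
```

```text
2 [13.0, 22.0, -22.0] [-0.07, 0.03, -0.02] [ 711. -126.  593.]
4 [38.0, 43.0, -45.0] [-0.13, 0.06, -0.05] [ 713. -101.  624.]
6 [63.0, 62.0, -70.0] [-0.2, 0.09, -0.07] [713. -76. 656.]
8 [88.0, 80.0, -98.0] [-0.27, 0.12, -0.08] [710. -50. 687.]
10 [111.0, 97.0, -127.0] [-0.33, 0.15, -0.1] [705. -25. 719.]
12 [134.0, 111.0, -158.0] [-0.4, 0.18, -0.11] [698.  -0. 751.]
t 13.05 tcp [ 708.6 -139.2  561.9] q [-0.21  0.04  1.59  0.    0.69 -0.  ] w 0.415
travel [ 134.5  112.  -155.6] ang [-0.435  0.181 -0.107]
```

Request:
{"name": "servo_tool", "arguments": {"travel": [[6,11,-11],[13,22,-22],[25,32,-33],[38,43,-45],[50,53,-57],[63,62,-70],[75,71,-84],[88,80,-98],[100,89,-112],[111,97,-127],[123,104,-142],[129,108,-151]], "angular": [[-0.03,0.01,-0.01],[-0.07,0.03,-0.02],[-0.1,0.04,-0.03],[-0.13,0.06,-0.05],[-0.17,0.07,-0.06],[-0.2,0.09,-0.07],[-0.24,0.1,-0.07],[-0.27,0.12,-0.08],[-0.3,0.13,-0.09],[-0.33,0.15,-0.1],[-0.37,0.17,-0.1],[-0.39,0.18,-0.11]], "jaw": [1,1,1,1,1,1,1,1,1,1,1,1]}}

```text
time: 14.05
tcp_pos: [698.8, -3.9, 746.7]
eef_rot: [1.465, 1.468, 1.024]
ft_force: [-0.3, 0.5, -1.6]
grip_width: 0.411
```

Request:
{"name": "servo_tool", "arguments": {"travel": [[0,0,0],[0,0,0],[0,0,0],[0,0,0],[0,0,0],[0,0,0],[0,0,0],[0,0,0],[0,0,0],[0,0,0]], "angular": [[0,0,0],[0,0,0],[0,0,0],[0,0,0],[0,0,0],[0,0,0],[0,0,0],[0,0,0],[0,0,0],[0,0,0]], "jaw": [1,1,1,1,1,1,1,1,1,1]}}

```text
time: 14.88
tcp_pos: [698.8, -3.9, 746.6]
eef_rot: [1.465, 1.468, 1.024]
ft_force: [-0.7, -0.6, -1.4]
grip_width: 0.416
```

```bash
python3 -c "
from h import *
s=snap('side','s7');snap('top','t7')
st=telemetry.state();z=Ro.from_rotvec(st['eef_rot']).as_matrix()[:,2];print('tool z',z,'tip deg',np.degrees(np.arccos(-z[2])),'dq',np.abs(st['dq']).max())
c=st['tcp_pos']-19*z;print('front in wagon z',np.dot(-z,np.array([780,0,300])-c))
plan([700,0,750],0,72)"
```

```text
tool z [ 0.93779381  0.00377623 -0.34717217] tip deg 69.68555021929042 dq 0.0014996918040201131
front in wagon z -250.25229158279313
t 14.98 tcp [698.8  -3.9 746.7] q [-0.04 -0.13  1.58  0.09  0.48 -0.09] w 0.413
travel [3.9 3.5 0. ] ang [-0.04  -0.004 -0.001]
```

View pics/s7.png

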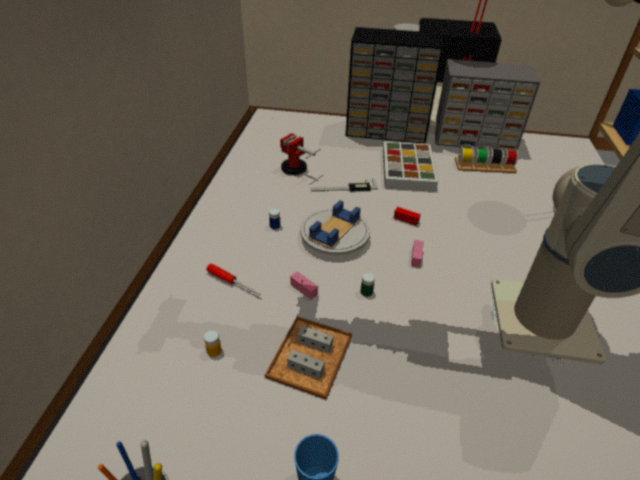

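View pics/t7.png

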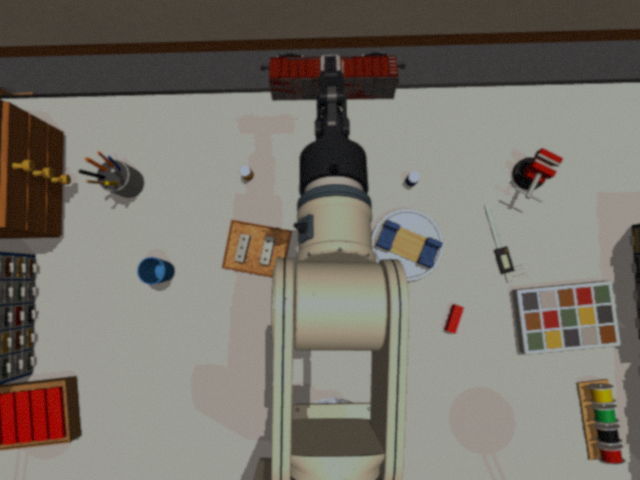

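The side view shows both bars flat in the tray, the cradle empty and the bystanders where they were. The top view shows the wagon held at about (333,78), on its side, with its wheels away from the robot. Handing in.

```bash
python3 -c "
from rig import close_job
print(close_job())"
```

```text
the job is handed in; nothing more can be done
None
```

The steel weight is in the empty half of the tray, flat and the same way up beside its twin. The wagon is held on its side about 0.7 m above the bench, wheels facing you. I drew it straight up and level out of the cradle and turned it only once it was clear. I handed the job in at about 15 s on the robot's clock; it gives no verdict, so I can't say whether it was judged a pass.

**Last checks before handing in:**
- **Wagon pose:** taken from the tool pose, it is tipped 69.7°, with the underside within about 20° of straight away from the robot. The front point is 250 mm below zero on the wagon's own z axis, as required.
- **Grip and stillness:** the joints were practically still. The jaw opening matches the wagon's 36 mm width at a 40 N grip setting.
- **Scene:** in the final pictures the bystanders look unmoved and the cradle is empty on its stand; I judged this by eye. The green pot and one pink bar were hidden in the last top view, but the side view shows them in place.

No check failed. The two cameras differed by about 3 mm on where the weight first lay, which did not affect the grasp.

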